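# Stop a swinging transformer pair over the amplifier chassis

## Task

Two transformers on a bar hang under the yellow rail trolley, parked behind a block with an orange sill that catches the keel and sets them swinging as they are drawn over it. Take the trolley by its black knob, run it along the rail until the pair hangs centred over the open chassis, take the swing out by moving the trolley until the pair has hung quite still there for three seconds, then let go so that it stays so. Move the pair only by the trolley, never touch it or let it swing wildly, and leave the catch block and the other things on the bench where they are.

Things in the scene. Friction and masses are not known exactly. Their poses are not given: they have to be found in the camera images.
- gantry: Bench gantry, fixed. A level steel rail (20 mm round, 880 mm long, axis 260 mm above the table) between two red posts at its y = -440 and +440 mm. Origin on the table midway under the rail; its y axis runs along the rail, from the parking end towards the chassis, z up.
- trolley (a joint): Travel of the yellow trolley (50 x 70 x 44 mm, 0.35 kg) along the rail, m. 0: trolley centre at gantry y = -0.22; grows towards gantry +y; end stops at 0 and 0.47. About 1 N of sliding friction: it stays where it is left.
- knob (a point): Centre of the top face of the trolley's black grip knob, a block 30 x 30 mm and 45 mm tall standing on the yellow trolley, sides parallel to the gantry axes; about 330 mm above the table. Grip it from above on two sides; it is free all round.
- pivot (a point): The brass swing pivot under the trolley, 145 mm straight below point knob, 185 mm above the table; the load turns freely about it in the vertical plane of the rail.
- load (a joint): Swing angle of the load about the pivot, rad: 0 hanging straight (bar level), positive when the keel has swung to gantry +y (the +y transformer is then up). Limits -0.5 and 0.5. Nominal motion: angle'' = -9.2 angle - 0.93 times the trolley's acceleration (m/s2, along gantry +y), period 2.1 s; hardly damped, the swing dies out by itself only with a time constant of about 60 s.
- load_mid (a point): Centre of mass of the load, 13 mm below the pivot. The load: two copper coloured ring transformers (72 mm across, 36 mm tall, 0.25 kg each) 120 mm either side of the pivot, on an aluminium bar 250 mm long, with a thin keel downwards; nominally 0.6 kg, inertia about the pivot 0.0081 kg m2. Its mass varies, its period does not.
- load_keel (a point): Centre of the red keel foot, a cross rod 12 mm thick and 40 mm wide at the lower end of the keel, 115 mm below the pivot, so 70 mm above the table when hanging straight (its underside 64 mm).
- catch: Loose heavy parking block (90 x 40 x 50 mm, 2.5 kg) with an orange sill 10 mm thick across its middle, top 69 mm above the table. Origin at the centre of its underside, under the rail; its axes are parallel to the gantry's. At the start the keel foot is on its -y side; drawn towards +y the foot is held back by the sill until the load is tilted about -0.3 rad, then slips over and the load swings.
- chassis: Open aluminium chassis tray, fixed, 200 x 300 x 45 mm, with two white pads at 100 mm either side of its middle and green boards. Origin at the centre of its underside, straight under the rail; long side (y) parallel to the rail.
- chassis_mid (a point): Middle of the chassis between the two pads, 16 mm above the table: the target that the pivot must stop over.
- coil: Bystander: black ring 150 mm across, 45 mm high, on the table. Origin at the centre of its underside.
- jar: Bystander: amber jar 56 mm across, 85 mm high. Origin at the centre of its underside.
- driver: Bystander: screwdriver with a red handle lying on the table, about 200 mm long.
- carton: Bystander: cardboard box 100 x 120 x 60 mm. Origin at the centre of its underside.

How it is judged:
On the way:
1. the pair hangs still over the middle of the chassis for 3 s (horizontal distance between pivot and chassis_mid below 0.02 m and value of joint load between -0.08 and 0.08 rad and velocity of joint load between -0.25 and 0.25 rad/s and velocity of joint trolley between -0.03 and 0.03 m/s), for 3 s.
At the end, for the whole second after the job is handed in: The pivot stands within 20 mm of the chassis middle (seen from above), the load hangs within 0.08 rad of straight and turns slower than 0.25 rad/s, the trolley stands still (under 0.03 m/s) and the robot has let go (all of step 1); the robot touches nothing.
It fails at once if the robot touches the hanging load (contact force between any of the arm, the fingers and load above 0.5 N).
It fails at once if the load swings wildly (beyond 0.45 rad) (value of joint load above 0.45 rad or value of joint load below -0.45 rad).
It fails at once if the catch block is pushed away (distance of catch from where it was at the start of the episode above 0.03 m).
It fails at once if another thing on the bench is disturbed (distance of any of coil, jar, driver, carton from where it was at the start of the episode above 0.03 m).
It also fails if it takes over 54 s, if anything falls off the work surface, if the arm or the gripper's body presses on something with over 40 N, if the wrist force passes 120 N, or if a joint passes its speed limit or range.

## Robot

A 7-joint arm with a two-finger parallel gripper is mounted at the origin on the work surface. World frame = base frame: x ahead of the robot, y to its left, z up, the work surface at z = 0. Lengths are in m, angles in rad, forces in N, time in s.
With the tool pointing down it reaches from about 0.425 to 0.925 m from the base axis. Payload 6.8 kg.
Tool frame: the origin (TCP) lies midway between the tips of the shut fingers; the grasp point (between the pads) lies 19 mm behind it (bot.pinch_z is the distance from the TCP to the grasp point, in m); z points along the fingers, y is the line along which they close (so a half turn about z gives the same grasp; the last joint's range is limited). The gripper opens to 85 mm and grips with 20 to 120 N. Pads are 22 mm wide; open, the fingers measure 114 mm over their backs; the gripper's body (76 mm by 85 mm) begins 54 mm behind the grasp point. The pads swing forward as they close: fully open they stand 13 mm farther back than shut.
Start: joints at [1.045, 0.477, 0.022, 1.555, -0.011, 1.109, -0.083], TCP at [0.274, -0.617, 0.197] pointing down, gripper open.
Joint ranges: [-2.96, 2.96], [-0.34, 2.1], [-1.41, 1.46], [0.24, 2.44], [-1.37, 4.51], [0.17, 1.92], [-2.96, 2.96]. Speed limits (rad/s): [2.39, 2.39, 3.14, 3.14, 3.14, 3.14, 3.14].

## Interface

Orientations are given as a unit quaternion [w, x, y, z].
In Python, from station import bot, imaging gives the robot as it stands. The module is installed in compiled form; this text tells all that it offers.
- The arm moves only by the tool carry_out, never from a script. Its argument "targets" is a list of rows, each a list of 5 numbers: the shift along the tool's x, y, z in cm, then the turn about the tool's z in degrees, then the opening, from -1 (shut) to 1 (fully open). In form: [[x, y, z, yaw, gripper], ...]. A call has 1 to 12 rows; each row shifts and turns the commanded pose from where the row before left it, along the tool's axes as they then stand; what a row does not reach is not made up. A row lasts 1/10 s, in which the tool goes at most 50 mm and 8.59 degrees, less where a joint would pass 70% of its speed; a pose out of reach is approached as far as the arm can. A call is refused whole if a number of a shift passes 5 or a number of a turn 8.59, either way. A call with a gripper value outside its range is refused whole. The fingers move at their own pace and stop on an object; "force" is the grip in N (left out, the last holds). Time passes only in rows, so rows that do not move let the fingers close. It gives the time, the measured TCP pose, the force, the opening and the grip force at its end, in the units of the state.
- bot.get_obs(): the state, without advancing time (a new reading comes with each control period).
- imaging.read_camera(name): name is "side" or "top" or "wrist"; returns the picture (384x512x3 uint8, red, green, blue); there is no depth.
- imaging.calibration(name): a dict with "fx", "fy", "cx", "cy" (pixels), "extrinsics" (4x4, takes a point from world to camera coordinates). Camera axes: x right, y up, looking along -z (the intrinsics and any distortion apply to the point x, -y, -z); pixel columns grow to the right and rows downward; lengths in m; the calibration is good to about 2 mm. A picture is of the moment at which its call begins: read the wrist's pose just before it. calibration takes no time and is no camera call; for the wrist camera it gives the pose at the moment of the call.
- bot.hand_in(): hands the job in; it is judged then, once.
The state is a dict: "t": time; "q": joint angles; "joint_vel": joint speeds; "joint_torque": joint torques, N m; "eef_pos": TCP position; "tool_rot": TCP orientation; "contact_force": force on the tool from outside, world axes, zero at the start; "torque": the same for the moment, N m; "gripper_width": opening from 0.0 (shut) to 1.0 (fully open); "grasp_force": force on a finger pad.
Only numpy, scipy, OpenCV 4.12 (cv2) and the standard library are available. Lean on these libraries where they do the work, as an engineer would, in place of code of your own. Each camera call takes 0.05 s, during which the arm holds its last target. There are 200 camera calls.

## Working session

There is one attempt and no reset: what is moved stays moved. The work goes in short steps, Python scripts to look and compute and a tool call to move; the robot and the scene stay as the last step left them, time stands still between calls to the robot, and variables do not carry over. Pictures are saved under pics/ and viewed, at most 10 in all, crops included, and the job is handed in when it is done.

Besides the shell and the picture viewer there is one more tool, called after "Request:" by a JSON object that holds its "api" and its "payload". carry_out: Moves the arm, as the interface text tells. Its arguments: {"type":"object","properties":{"targets":{"type":"array"},"force":{"type":"number"}},"required":["targets"]}

```bash
mkdir -p pics
python3 - <<'E'
from station import bot, imaging
import cv2,numpy as np
for n in("side","top"):
    im=imaging.read_camera(n); cv2.imwrite(f"pics/{n}0.png",im[:,:,::-1])
    c=imaging.calibration(n); print(n,{k:np.round(v,3).tolist() for k,v in c.items()})
o=bot.get_obs(); print({k:np.round(v,3).tolist() for k,v in o.items()}, bot.pinch_z)
E
```

```text
side {'fx': 375.617, 'fy': 375.617, 'cx': 257.094, 'cy': 185.381, 'extrinsics': [[-0.82, -0.572, 0.023, 0.451], [0.302, -0.397, 0.867, -0.331], [-0.486, 0.718, 0.498, -1.095], [0.0, 0.0, 0.0, 1.0]]}
top {'fx': 400.438, 'fy': 400.438, 'cx': 248.919, 'cy': 189.077, 'extrinsics': [[-0.028, -1.0, -0.005, 0.034], [0.979, -0.029, 0.2, -0.559], [-0.2, 0.001, 0.98, -1.305], [0.0, 0.0, 0.0, 1.0]]}
{'t': 0.1, 'q': [1.045, 0.478, 0.022, 1.556, -0.011, 1.109, -0.083], 'joint_vel': [-0.001, -0.004, -0.002, -0.002, 0.001, -0.001, -0.002], 'joint_torque': [0.003, -59.776, 1.613, -28.195, 0.013, 0.005, -0.0], 'eef_pos': [0.274, -0.616, 0.196], 'tool_rot': [-0.001, 0.978, 0.207, -0.0], 'contact_force': [-0.021, -0.125, 0.257], 'torque': [-0.005, -0.003, 0.02], 'grasp_force': 0.0, 'gripper_width': 1.001} 0.0187
```

View pics/side0.png

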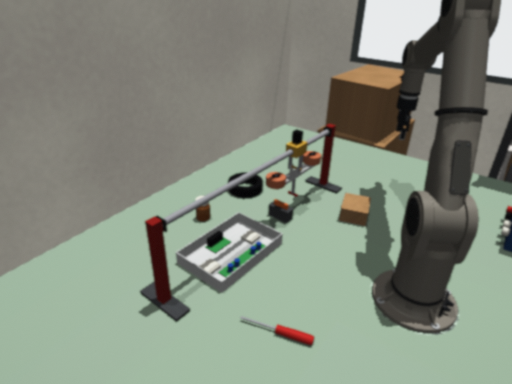

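View pics/top0.png

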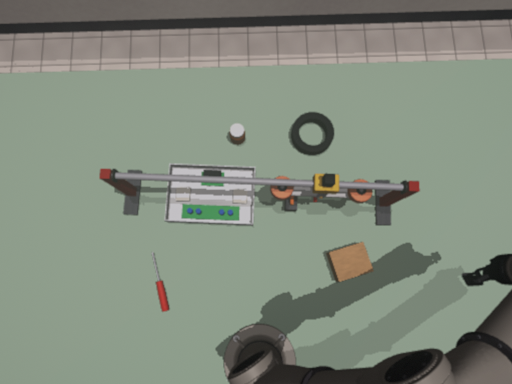

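The side view shows the knob at about (297,137), the chassis at about (230,248) and the catch at about (281,210). The top view shows the knob at (328,181), the chassis spanning (167..256, 165..225) and the keel foot near (315,198). Next I'll zoom in for precise pixels.

Run:
```python
import cv2,numpy as np
t=cv2.imread("pics/top0.png"); s=cv2.imread("pics/side0.png")
z=lambda im,x,y,w,h,k:cv2.resize(im[y:y+h,x:x+w],None,fx=k,fy=k,interpolation=cv2.INTER_CUBIC)
a=z(t,155,155,110,80,4); b=z(t,305,165,40,40,8); c=z(s,170,205,120,85,3); d=z(s,275,120,50,40,8)
o=np.zeros((600,800,3),np.uint8)
for i,(x,y) in zip((a,b,c,d),((0,0),(445,0),(0,330),(390,330))):
    h,w=i.shape[:2]; h=min(h,600-y);w=min(w,800-x); o[y:y+h,x:x+w]=i[:h,:w]
cv2.imwrite("pics/z.png",o)
```

```text
(no output)
```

View pics/z.png

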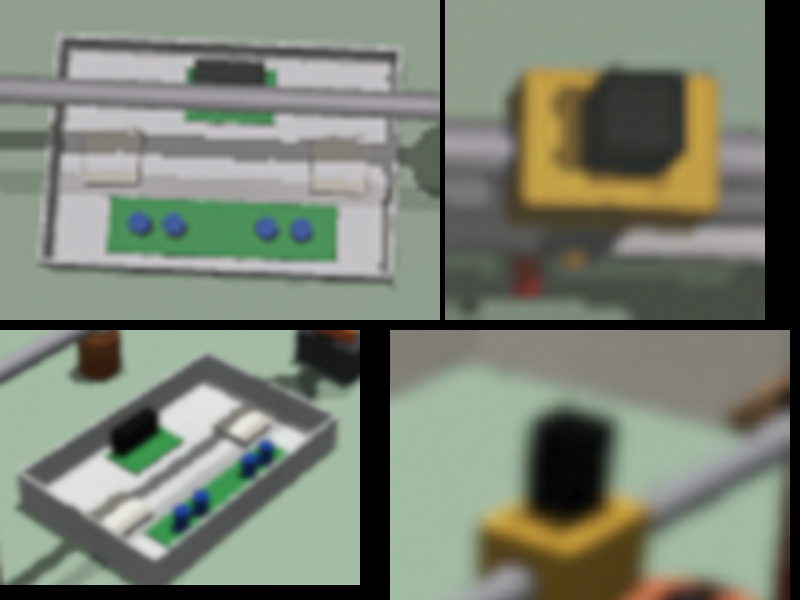

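The crops show the chassis rim corners, the top face of the knob at about top (329.3,178.4) and side (297.4,131.3), and the pads. Next I'll triangulate from these.

```bash
cat > g.py <<'E'
import numpy as np
from station import bot, imaging
def ray(n,p):
    c=imaging.calibration(n);E=np.array(c["extrinsics"]);R=E[:3,:3]
    d=np.array([(p[0]-c["cx"])/c["fx"],-(p[1]-c["cy"])/c["fy"],-1.])
    return -R.T@E[:3,3],R.T@d
def plane(n,p,z):
    o,d=ray(n,p);return o+d*(z-o[2])/d[2]
def tri(a,b):
    (o,d),(q,e)=ray("top",a),ray("side",b)
    s=np.linalg.lstsq(np.c_[d,-e],q-o,rcond=None)[0]
    P,Q=o+d*s[0],q+e*s[1];return (P+Q)/2,np.linalg.norm(P-Q)
def pix(n,P):
    c=imaging.calibration(n);E=np.array(c["extrinsics"]);v=E[:3,:3]@P+E[:3,3]
    return [c["cx"]-c["fx"]*v[0]/v[2],c["cy"]+c["fy"]*v[1]/v[2]]
E
python3 - <<'E'
from g import *
np.set_printoptions(precision=4,suppress=True)
print("knob",tri((329.3,178.4),(297.4,131.3)),plane("top",(329.3,178.4),.33),plane("side",(297.4,131.3),.33))
T=np.array([(60,37),(400,49),(392,280),(40,266)])/4+155-.375
S=(np.array([(160,565),(20,477),(207,355),(335,418)])-[0,330])/3+[170,205]-.33
# top image: right=-y, up=+x ; match: side order by trial
for k in range(4):
    print(k,[tri(T[i],S[(i+k)%4])[1].round(3) for i in range(4)])
PT=np.array([plane("top",p,.045) for p in T]);PS=np.array([plane("side",p,.045) for p in S])
print(PT,PT.mean(0));print(PS,PS.mean(0))
e=(PT[0]+PT[3]-PT[1]-PT[2]);print("yaw of rail",np.degrees(np.arctan2(e[1],e[0])))
# posts / rail: red tops
import cv2
im=cv2.cvtColor(cv2.imread("pics/top0.png"),cv2.COLOR_BGR2HSV)
# rail centreline in top view: rows of gray at z=.26 from columns
from scipy import ndimage
m=((im[...,1]>150)&((im[...,0]<8)|(im[...,0]>172))&(im[...,2]>90)).astype(np.uint8)
n,l,st,ce=cv2.connectedComponentsWithStats(m)
for i in range(1,n):
    if st[i,4]>20: print(st[i],ce[i],plane("top",ce[i],.30))
g=cv2.cvtColor(cv2.imread("pics/top0.png"),cv2.COLOR_BGR2HSV)
for x in(130,150,270,370,390): print(x,[tuple(g[y,x]) for y in range(172,192)] if x in(130,390) else '')
E
```

```text
knob (array([ 0.5271, -0.2022,  0.327 ]), np.float64(0.00279325221742268)) [ 0.5277 -0.201   0.33  ] [ 0.5221 -0.1957  0.33  ]
0 [np.float64(0.176), np.float64(0.2), np.float64(0.155), np.float64(0.12)]
1 [np.float64(0.003), np.float64(0.004), np.float64(0.003), np.float64(0.004)]
2 [np.float64(0.137), np.float64(0.179), np.float64(0.186), np.float64(0.141)]
3 [np.float64(0.272), np.float64(0.018), np.float64(0.354), np.float64(0.003)]
[[ 0.66    0.2907  0.045 ]
 [ 0.6405 -0.0043  0.045 ]
 [ 0.4401  0.0086  0.045 ]
 [ 0.4605  0.3053  0.045 ]] [0.5503 0.1501 0.045 ]
[[0.4531 0.31   0.045 ]
 [0.651  0.298  0.045 ]
 [0.6323 0.0014 0.045 ]
 [0.4397 0.0154 0.045 ]] [0.544  0.1562 0.045 ]
yaw of rail 86.14709622597147
[101 170   9   8  68] [104.7647 173.3824] [0.5673 0.4209 0.3   ]
[409 182  10   9  88] [413.5 186. ] [ 0.506  -0.4392  0.3   ]
[157 281  11  30 174] [162.046  295.9425] [0.2297 0.255  0.3   ]
130 [(np.uint8(120), np.uint8(3), np.uint8(91)), (np.uint8(150), np.uint8(4), np.uint8(118)), (np.uint8(143), np.uint8(7), np.uint8(144)), (np.uint8(143), np.uint8(7), np.uint8(154)), (n
[... 913 characters left out ...]
p.uint8(27), np.uint8(158)), (np.uint8(56), np.uint8(27), np.uint8(158)), (np.uint8(56), np.uint8(27), np.uint8(158)), (np.uint8(56), np.uint8(28), np.uint8(153)), (np.uint8(56), np.uint8(26), np.uint8(145)), (np.uint8(56), np.uint8(25), np.uint8(141)), (np.uint8(58), np.uint8(25), np.uint8(134)), (np.uint8(60), np.uint8(8), np.uint8(124)), (np.uint8(143), np.uint8(8), np.uint8(134)), (np.uint8(138), np.uint8(8), np.uint8(151)), (np.uint8(143), np.uint8(7), np.uint8(156)), (np.uint8(143), np.uint8(7), np.uint8(146)), (np.uint8(140), np.uint8(6), np.uint8(126)), (np.uint8(150), np.uint8(3), np.uint8(102)), (np.uint8(30), np.uint8(14), np.uint8(89)), (np.uint8(17), np.uint8(28), np.uint8(82))]
```

The knob is at about (0.527,-0.201,0.328). The target is at about (0.548,0.152), and the rail direction is about 86°. Now I'll raise the arm, turn it, and go above the knob.

Request:
{"api": "carry_out", "payload": {"targets": [[0,0,-5,7,1],[0,0,-5,7,1],[0,0,-5,7,1],[0,0,-5,7,1],[2.2,-4.3,0,0,1],[2.2,-4.3,0,0,1],[2.2,-4.3,0,0,1],[2.2,-4.3,0,0,1],[2.2,-4.3,0,0,1],[2.2,-4.3,0,0,1]], "force": 80}}

```text
t: 1.1
eef_pos: [0.4243, -0.367, 0.3965]
tool_rot: [-0.0, 0.999, -0.035, -0.0]
contact_force: [0.4, 0.0, 0.7]
gripper_width: 0.998
grasp_force: 0.0
```

Request:
{"api": "carry_out", "payload": {"targets": [[2.2,-4.3,0,0,1],[2.2,-4.3,0,0,1],[2.2,-4.3,0,0,1],[0,0,0,0,1],[0,0,0,0,1]]}}

```text
t: 1.6
eef_pos: [0.4992, -0.2436, 0.3963]
tool_rot: [-0.0, 0.999, -0.034, -0.0]
contact_force: [0.2, -0.7, -0.3]
gripper_width: 0.999
grasp_force: 0.0
```

Run:
```python
from g import *
import cv2
o=bot.get_obs();print(o["t"],o["eef_pos"],o["tool_rot"])
im=imaging.read_camera("wrist");cv2.imwrite("pics/w0.png",im[:,:,::-1])
for z in(.33,): print(pix("wrist",np.array([.5271,-.2022,z])),pix("wrist",np.array(o["eef_pos"])))
```

```text
1.6 [ 0.49918635 -0.24363024  0.39633973] [-1.07795634e-04  9.99427006e-01 -3.38442522e-02 -4.63481327e-04]
[np.float64(193.1743782694301), np.float64(155.02734617161985)] [np.float64(250.82990795927896), np.float64(217.7589323053776)]
```

View pics/w0.png

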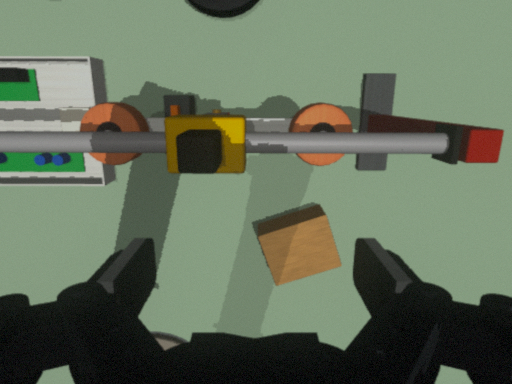

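The wrist view shows the knob at about (198,152), where I predicted it. The rail runs level in the image, so the tool is aligned. Next I'll move over the knob, go down and grip.

Request:
{"api": "carry_out", "payload": {"targets": [[2.5,-4.3,0,0,1],[0,0,3,0,1],[0,0,3,0,1],[0,0,2,0,1],[0,0,2,0,1],[0,0,0,0,1],[0,0,0,0,-0.2],[0,0,0,0,-0.6],[0,0,0,0,-1],[0,0,0,0,-1],[0,0,0,0,-1]], "force": 80}}

```text
t: 2.75
eef_pos: [0.527, -0.2039, 0.2973]
tool_rot: [0.0, 0.999, -0.035, 0.0]
contact_force: [-0.3, -0.5, -0.3]
gripper_width: 0.144
grasp_force: 0.0
```

Run:
```python
from g import *
import cv2
o=bot.get_obs();print(o["t"],o["eef_pos"],o["tool_rot"],o["gripper_width"],o["grasp_force"],o["contact_force"])
for n in("wrist","side"):
    im=imaging.read_camera(n);cv2.imwrite(f"pics/{n}1.png",im[:,:,::-1])
a=cv2.imread("pics/wrist1.png");b=cv2.resize(cv2.imread("pics/side1.png")[100:250,180:380],None,fx=2,fy=2.56)
cv2.imwrite("pics/c1.png",cv2.resize(np.hstack([a,b]),(800,337)))
```

```text
2.75 [ 0.52701422 -0.20388028  0.29733295] [ 1.12155742e-04  9.99371750e-01 -3.54387838e-02  4.30308632e-04] 0.14368077561009931 0.0 [-0.30297    -0.54733603 -0.31888163]
```

View pics/c1.png

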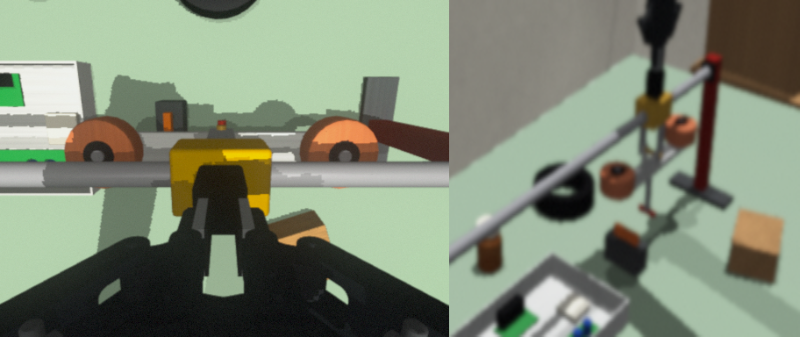

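Run:
```python
from g import *
import cv2
o=bot.get_obs();print(o["t"],o["gripper_width"],o["grasp_force"])
c=imaging.calibration("wrist");E=np.array(c["extrinsics"]);print("cam",-E[:3,:3].T@E[:3,3],"look",-E[2,:3])
print("tcp pix",pix("wrist",np.array(o["eef_pos"])),"knob top pred",pix("wrist",np.array([.527,-.202,.33])))
for col in(30,480):
    g=cv2.imread("pics/wrist1.png")[:,col].astype(int); print(col,[(r,tuple(g[r])) for r in range(180,220,4)])
for x in(.51,.52,.53,.54): print(x,pix("wrist",np.array([x,-.202,.26])))
w=cv2.imread("pics/wrist1.png");cv2.imwrite("pics/w1z.png",cv2.resize(w[150:350,160:360],None,fx=3,fy=3,interpolation=cv2.INTER_CUBIC))
```

```text
2.85 0.0051665368145467384 0.0
cam [ 0.59278279 -0.20852325  0.47406072] look [-0.25980586  0.01778987 -0.96549699]
tcp pix [np.float64(253.90224093850307), np.float64(218.83921167871142)] knob top pred [np.float64(250.04181745344556), np.float64(243.3714424057644)]
30 [(180, (np.int64(83), np.int64(182), np.int64(53))), (184, (np.int64(80), np.int64(93), np.int64(74))), (188, (np.int64(129), np.int64(134), np.int64(133))), (192, (np.int64(159), np.int64(161), np.int64(161))), (196, (np.int64(178), np.int64(179), np.int64(181))), (200, (np.int64(190), np.int64(192), np.int64(193))), (204, (np.int64(189), np.int64(191), np.int64(191))), (208, (np.int64(178), np.int64(183), np.int64(180))), (212, (np.int64(141), np.int64(143), np.int64(141))), (216, (np.int64(89), np.int64(95), np.int64(92)))]
480 [(180, (np.int64(155), np.int64(186), np.int64(165))), (184, (np.int64(111), np.int64(124), np.int64(114))), (188, (np.int64(127), np.int64(130), np.int64(128))), (192, (np.int64(160), np.int64(161), np.int64(162))), (196, (np.int64(175), np.int64(179), np.int64(178))), (200, (np.int64(191), np.int64(194), np.int64(193))), (204, (np.int64(187), np.int64(189), np.int64(187))), (208, (np.int64(176), np.int64(177), np.int64(177))), (212, (np.int64(140), np.int64(147), np.int64(143))), (216, (np.int64(173), np.int64(210), np.int64(181)))]
0.51 [np.float64(253.0039588366781), np.float64(223.14598109311368)]
0.52 [np.float64(251.94620169757286), np.float64(209.44679295750328)]
0.53 [np.float64(250.8638090955756), np.float64(195.42854685623197)]
0.54 [np.float64(249.75591023985783), np.float64(181.079965032862)]
```

View pics/w1z.png

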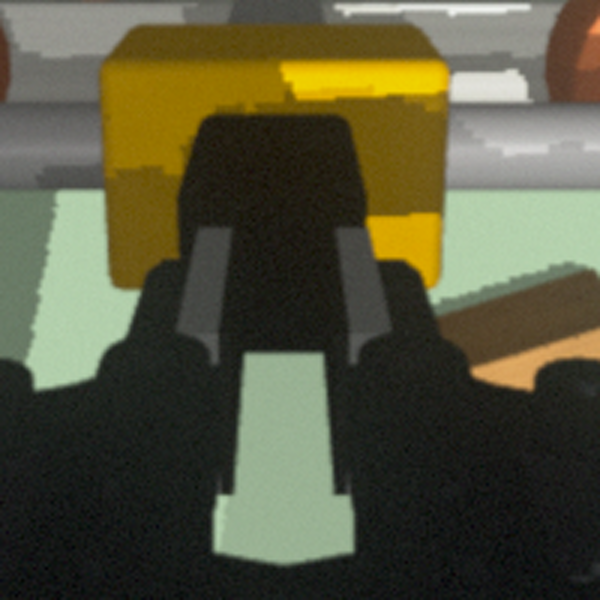

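Run:
```python
from g import *
import cv2
o=bot.get_obs();print(o["t"],o["gripper_width"],o["grasp_force"],o["eef_pos"])
c=imaging.calibration("wrist");print(c["fx"])
R=np.array([[.9977,-.0676],[.0676,.9977]])
for z in(.33,.285):
  for a,b in((-1,-1),(1,-1),(1,1),(-1,1)):
    p=np.array([.5275,-.2025])+R.T@np.array([a,b])*.015 if 0 else np.array([.5275,-.2025])+.015*(a*np.array([.9977,-.0676])+b*np.array([.0676,.9977]))
    print(z,a,b,np.round(pix("wrist",np.array([*p,z])),0))
w=imaging.read_camera("wrist");s=imaging.read_camera("side");s=s[100:200,250:350]
a=cv2.resize(w[140:340,156:356],(600,600),interpolation=2);b=cv2.resize(s,(200,600)[:1]+(200,),interpolation=2)
d=np.zeros((600,800,3),np.uint8);d[:,:600]=a;d[:200,600:]=b
cv2.imwrite("pics/w2.png",d[:,:,::-1])
print(bot.get_obs()["gripper_width"])
```

```text
2.85 0.0051665368145467384 0.0 [ 0.52689324 -0.2038272   0.29703681]
330.6068187493478
0.33 -1 -1 [282. 271.]
0.33 1 -1 [283. 212.]
0.33 1 1 [218. 212.]
0.33 -1 1 [220. 271.]
0.285 -1 -1 [276. 234.]
0.285 1 -1 [277. 187.]
0.285 1 1 [226. 187.]
0.285 -1 1 [227. 234.]
0.0007208744883883087
```

View pics/w2.png

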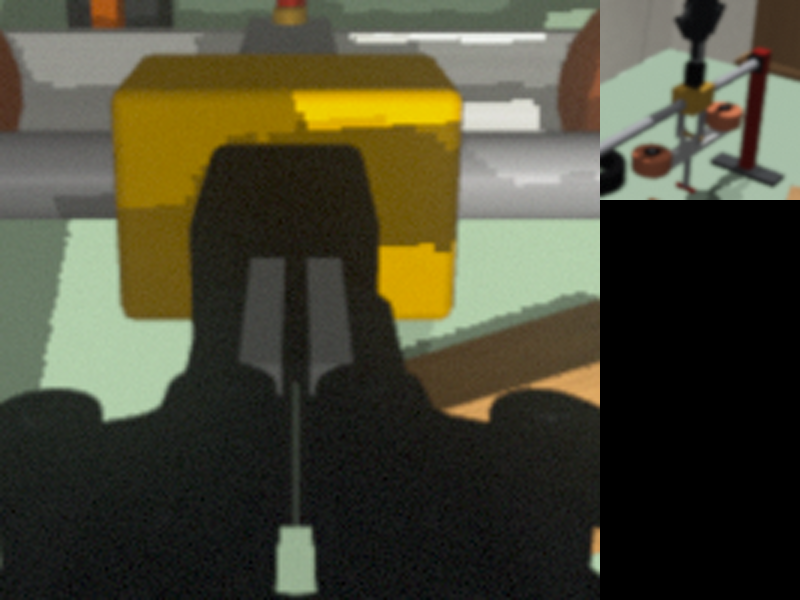

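The wrist picture shows the fingers shut above the knob's top face. Measured from their 85 mm opening, the tips look about 33 mm shorter than the reported TCP. Next I'll open, go 3 cm lower and close again, watching the width.

Request:
{"api": "carry_out", "payload": {"targets": [[0,0,0,0,1],[0,0,0,0,1],[0,0,0,0,1],[0,0,0,0,1],[0,0,0,0,1],[0,0,0,0,1],[0,0,1,0,1],[0,0,1,0,1],[0,0,1,0,1],[0,0,0,0,1]], "force": 20}}

```text
t: 3.95
eef_pos: [0.5255, -0.2035, 0.2645]
tool_rot: [-0.0, 0.999, -0.035, -0.002]
contact_force: [-0.7, -0.4, 0.8]
gripper_width: 0.999
grasp_force: 0.0
```

Request:
{"api": "carry_out", "payload": {"targets": [[0,0,0,0,0],[0,0,0,0,0],[0,0,0,0,-0.5],[0,0,0,0,-0.5],[0,0,0,0,-1],[0,0,0,0,-1]]}}

```text
t: 4.55
eef_pos: [0.5271, -0.2038, 0.2674]
tool_rot: [0.0, 0.999, -0.035, 0.0]
contact_force: [-1.0, 0.6, 3.8]
gripper_width: 0.35
grasp_force: 23.8
```

The width now reads 30 mm, so the knob is gripped. Next I'll write a swing-angle measurement from the copper rings in the side view, and locate the sill.

```bash
cat > sw.py <<'E'
from g import *
import cv2
from scipy.optimize import least_squares
u=np.array([.0676,.9977,0]); H=-.012
def mask(im):
    h=cv2.cvtColor(im,cv2.COLOR_RGB2HSV)
    return (((h[...,0]<14)|(h[...,0]>174))&(h[...,1]>110)&(h[...,2]>70)).astype(np.uint8)
def rings(p,th,cam="side"):
    piv=np.array([p[0],p[1],.185]);z=np.array([0,0,1.]);c,s=np.cos(th),np.sin(th)
    e=c*u+s*z;n=-s*u+c*z
    return np.array([pix(cam,piv+k*.12*e+H*n) for k in(1,-1)])
def blobs(im,amin=40):
    n,l,st,ce=cv2.connectedComponentsWithStats(mask(im));return [(st[i,4],st[i,:4],ce[i]) for i in range(1,n) if st[i,4]>amin]
def theta(im,p,off=np.zeros((2,2)),th0=0.):
    b=[x for x in blobs(im) if x[0]<700];R=rings(p,th0)+off
    m=np.array([min((x[2] for x in b),key=lambda c:np.hypot(*(c-r))) for r in R])
    f=lambda t:(rings(p,t[0])+off-m).ravel()
    r=least_squares(f,[th0],bounds=(-.6,.6));return r.x[0],np.abs(r.fun).max(),m
E
python3 - <<'E'
from sw import *
o=bot.get_obs();p=o["eef_pos"];print(p,o["t"])
im=imaging.read_camera("side");print(rings(p,0),rings(p,-.3));print(*blobs(im,15),sep="\n")
print(theta(im,p))
t=imaging.read_camera("top");print("top",rings(p,0,"top"));print(*blobs(t,8),sep="\n")
for c in [x[2] for x in blobs(t,5)]: print(plane("top",c,.07)[:2],plane("top",c,.069)[1])
E
```

```text
[ 0.52713011 -0.20376929  0.26738463] 4.55
[[275.13017845 181.3574215 ]
 [310.94768937 159.08909957]] [[276.13948824 188.90364814]
 [311.57277357 150.96922671]]
(np.int32(49), array([325, 122,  12,   6], dtype=int32), array([330.46938776, 124.65306122]))
(np.int32(179), array([303, 151,  18,  14], dtype=int32), array([311.44134078, 157.79888268]))
(np.int32(202), array([267, 173,  19,  15], dtype=int32), array([275.50990099, 180.55940594]))
(np.int32(68), array([274, 200,  14,   9], dtype=int32), array([280.54411765, 204.07352941]))
(np.int32(46), array([197, 205,  12,   6], dtype=int32), array([203.10869565, 207.80434783]))
(np.int32(23), array([507, 206,   5,   6], dtype=int32), array([509.2173913, 208.7826087]))
(np.int32(98), array([146, 217,  16,  10], dtype=int32), array([153.26530612, 221.06122449]))
(np.int32(380), array([275, 325,  39,  20], dtype=int32), array([294.42894737, 334.37105263]))
(np.float64(-0.01009906717287379), np.float64(1.083121400381259), array([[275.50990099, 180.55940594],
       [311.44134078, 157.79888268]]))
top [[281.73960795 188.52824882]
 [359.33106875 191.44985077]]
(np.int32(99), array([100, 169,  11,  10], dtype=int32), array([104.94949495, 173.49494949]))
(np.int32(104), array([408, 181,  11,  11], dtype=int32), array([413.27884615, 186.14423077]))
(np.int32(136), array([272, 188,  22,  17], dtype=int32), array([282.84558824, 194.56617647]))
(np.int32(10), array([314, 198,   4,   4], dtype=int32), array([315.5, 199.6]))
(np.int32(210), array([156, 281,  13,  30], dtype=int32), array([162.08095238, 295.85238095]))
[0.62574837 0.50511217] 0.5054806592644046
[ 0.59583726 -0.09707957] -0.09716723618633778
[ 0.5513955  -0.53502545] -0.5354448626482793
[ 0.53536462 -0.09552204] -0.09560853157439186
[ 0.5150728 -0.2038458] -0.20401434123378526
[0.2176007  0.30477309] 0.3049898214167334
```

Rest angle reads −0.01 rad, so the measurement works. The sill is about 80 mm ahead of the foot. I'll draw slowly.

Request:
{"api": "carry_out", "payload": {"targets": [[0,0,0,0,-1],[0,-0.2,0,0,-1],[0,-0.4,0,0,-1],[0,-0.5,0,0,-1],[0,-0.5,0,0,-1],[0,-0.5,0,0,-1],[0,-0.5,0,0,-1],[0,-0.5,0,0,-1],[0,-0.5,0,0,-1],[0,-0.5,0,0,-1],[0,-0.5,0,0,-1],[0,-0.5,0,0,-1]], "force": 80}}

```text
t: 5.85
eef_pos: [0.5307, -0.1534, 0.2676]
tool_rot: [0.0, 0.999, -0.036, 0.001]
contact_force: [-2.3, -2.3, 5.2]
gripper_width: 0.339
grasp_force: 80.1
```

Request:
{"api": "carry_out", "payload": {"targets": [[0,-0.4,0,0,-1],[0,-0.3,0,0,-1],[0,-0.3,0,0,-1],[0,-0.3,0,0,-1],[0,-0.3,0,0,-1],[0,-0.3,0,0,-1],[0,-0.3,0,0,-1],[0,-0.3,0,0,-1],[0,-0.3,0,0,-1]]}}

```text
t: 6.75
eef_pos: [0.5327, -0.1254, 0.2676]
tool_rot: [0.0, 0.999, -0.036, 0.001]
contact_force: [-0.9, -1.1, 5.4]
gripper_width: 0.338
grasp_force: 80.1
```

```bash
cat >> sw.py <<'E'
OFF=np.array([[.5,-.9],[.4,-1.2]])
def watch(n=8,th0=0.):
    T=[]
    for i in range(n):
        o=bot.get_obs();im=imaging.read_camera("side");th,e,m=theta(im,o["eef_pos"],OFF,th0);th0=th
        T.append((o["t"],th,e))
    T=np.array(T);w=np.sqrt(9.2);t1=bot.get_obs()["t"]
    A=np.c_[np.cos(w*(T[:,0]-t1)),np.sin(w*(T[:,0]-t1))/w]
    x,r=np.linalg.lstsq(A,T[:,1],rcond=None)[:2]
    print(np.round(T,3).tolist());print("t",t1,"th,thd",x.round(3),"res",np.abs(A@x-T[:,1]).max().round(3),"amp",np.hypot(x[0],x[1]/w).round(3),bot.get_obs()["eef_pos"].round(4),bot.get_obs()["contact_force"])
    cv2.imwrite("pics/last.png",im[:,:,::-1]);return x
E
python3 -c "
from sw import *
watch(4,-.1)
print(plane('side',(280.5,204),.06))"
```

```text
[[6.75, -0.094, 0.685], [6.8, -0.099, 0.643], [6.85, -0.102, 0.65], [6.9, -0.099, 0.583]]
t 6.95 th,thd [-0.098  0.075] res 0.001 amp 0.101 [ 0.5327 -0.1247  0.2676] [-0.94329703  1.60469253  5.71822071]
[ 0.52975557 -0.12288224  0.06      ]
```

Request:
{"api": "carry_out", "payload": {"targets": [[0,-0.3,0,0,-1],[0,-0.3,0,0,-1],[0,-0.3,0,0,-1],[0,-0.3,0,0,-1],[0,-0.3,0,0,-1],[0,-0.3,0,0,-1]]}}

```text
t: 7.55
eef_pos: [0.534, -0.1075, 0.2676]
tool_rot: [0.0, 0.999, -0.036, 0.001]
contact_force: [-0.7, -0.6, 5.9]
gripper_width: 0.337
grasp_force: 80.1
```

```bash
python3 -c "
from sw import *
watch(3,-.2)"
```

```text
[[7.55, -0.225, 0.586], [7.6, -0.232, 0.675], [7.65, -0.235, 0.73]]
t 7.7 th,thd [-0.232  0.115] res 0.001 amp 0.235 [ 0.534  -0.1068  0.2676] [-1.51272915  1.37137024  6.76897169]
```

Request:
{"api": "carry_out", "payload": {"targets": [[0,-0.3,0,0,-1],[0,-0.3,0,0,-1],[0,-0.3,0,0,-1],[0,-0.3,0,0,-1],[0,-0.3,0,0,-1]]}}

```text
t: 8.2
eef_pos: [0.535, -0.0926, 0.2676]
tool_rot: [0.0, 0.999, -0.036, 0.001]
contact_force: [-1.9, -0.0, 5.4]
gripper_width: 0.336
grasp_force: 80.1
```

```bash
python3 -c "
from sw import *
watch(5,-.25)"
```

```text
[[8.2, -0.263, 0.92], [8.25, -0.26, 0.968], [8.3, -0.261, 1.024], [8.35, -0.261, 0.976], [8.4, -0.261, 0.99]]
t 8.45 th,thd [-0.239  0.364] res 0.007 amp 0.267 [ 0.5351 -0.0918  0.2676] [-0.65218316  1.83732621  5.77470692]
```

Request:
{"api": "carry_out", "payload": {"targets": [[0,-0.3,0,0,-1],[0,-0.3,0,0,-1],[0,-0.3,0,0,-1],[0,-0.3,0,0,-1]]}}

```text
t: 8.85
eef_pos: [0.5359, -0.0805, 0.2675]
tool_rot: [0.0, 0.999, -0.036, 0.001]
contact_force: [-0.7, -0.8, 6.3]
gripper_width: 0.334
grasp_force: 80.1
```

```bash
python3 -c "
from sw import *
watch(5,-.25)"
```

```text
[[8.85, -0.221, 0.639], [8.9, -0.199, 0.63], [8.95, -0.166, 0.706], [9.0, -0.127, 0.688], [9.05, -0.08, 0.657]]
t 9.1 th,thd [-0.042  0.86 ] res 0.005 amp 0.287 [ 0.5359 -0.0797  0.2675] [0.11871936 1.09839054 5.38869278]
```

The load has slipped over the sill and swings with amplitude 0.29 rad. Next I'll plan the remaining 0.229 m so that it cancels the swing.

```bash
cat > plan.py <<'E'
import numpy as np, sys
from scipy.optimize import minimize
W=np.sqrt(9.2);dt=.01;LAG=.03
def sim(d,x0,n_extra=5):
    v=np.repeat(np.r_[d,np.zeros(n_extra)]/.1,10);v=np.r_[np.zeros(int(LAG/dt)),v]
    a=np.diff(np.r_[0,v])/dt
    th,om=x0;T=[]
    for ai in a:
        om-=.93*ai*dt;c,s=np.cos(W*dt),np.sin(W*dt)
        th,om=c*th+s*om/W,c*om-s*W*th;T.append((th,om))
    return np.array(T)
def plan(x0,S,N,lim=.05,thmax=.33):
    # linear: build response by superposition
    base=sim(np.zeros(N),x0);G=np.array([sim(e,(0,0)) for e in np.eye(N)])
    th=lambda d:base[:,0]+G[:,:,0].T@d
    end=lambda d:(base[-1]+G[:,-1].T@d)
    cons=[dict(type="eq",fun=lambda d:np.r_[(d.sum()-S)*10,end(d)]),
          dict(type="ineq",fun=lambda d:thmax-np.abs(th(d))[::5])]
    r=minimize(lambda d:100*np.sum(np.diff(np.r_[0,d,0])**2)+10*np.sum(d**2),np.full(N,S/N),constraints=cons,bounds=[(-lim,lim)]*N,method="SLSQP",options=dict(maxiter=300))
    d=np.round(r.x,4 if S<.02 else 3);d=np.round(r.x*2000)/2000
    e=S-d.sum();d[N//2]+=e;d=np.round(d*2000)/2000
    T=sim(d,x0);print(r.success,"cm:",(-100*d).round(2).tolist(),"sum",d.sum().round(4),"end",T[-1].round(3),"max th",np.abs(T[:,0]).max().round(3),"max v",np.abs(d).max()*10)
if __name__=="__main__":
    a=list(map(float,sys.argv[1:]));plan(a[:2],a[2],int(a[3]))
E
for n in 12 16 20 24; do python3 plan.py -0.037 0.86 0.229 $n; done
```

```text
False cm: [5.0, 0.2, -5.0, -5.0, -5.0, -5.0, -5.0, -5.0, -5.0, -3.1, 5.0, 5.0] sum 0.229 end [-0.002  0.003] max th 0.208 max v 0.5
True cm: [-0.45, -1.3, -2.35, -3.35, -4.15, -4.6, -4.6, -4.2, -3.45, -2.25, -0.9, 0.45, 1.6, 2.35, 2.5, 1.8] sum 0.229 end [ 0.001 -0.001] max th 0.203 max v 0.45999999999999996
True cm: [-1.3, -2.4, -3.25, -3.85, -4.15, -4.2, -3.9, -3.4, -2.65, -1.85, -0.95, -0.1, 0.65, 1.2, 1.55, 1.65, 1.55, 1.25, 0.85, 0.4] sum 0.229 end [0.    0.002] max th 0.182 max v 0.42000000000000004
True cm: [-1.1, -2.1, -2.95, -3.55, -3.9, -3.95, -3.8, -3.35, -2.7, -1.95, -1.05, -0.25, 0.6, 1.15, 1.55, 1.75, 1.7, 1.45, 1.0, 0.45, -0.05, -0.5, -0.75, -0.6] sum 0.229 end [0.    0.003] max th 0.19 max v 0.395
```

```bash
sed -i 's|          dict(type="ineq",fun=lambda d:thmax|          dict(type="ineq",fun=lambda d:(max(S,0)+.025-np.cumsum(d))*10),\n&|' plan.py
for n in 20 24 28; do python3 plan.py -0.037 0.86 0.229 $n; done
```

```text
True cm: [3.75, 1.6, -2.45, -5.0, -5.0, -5.0, -5.0, -5.0, -3.05, -0.2, -0.05, 0.0, -0.0, 0.85, 2.75, 3.7, 2.7, -0.0, -3.15, -4.35] sum 0.229 end [ 0.    -0.002] max th 0.235 max v 0.5
True cm: [0.1, -0.5, -1.5, -2.6, -3.45, -4.0, -4.1, -3.7, -2.95, -1.9, -0.8, -0.0, 0.15, 0.9, 1.55, 2.0, 2.05, 1.75, 1.05, 0.05, -1.0, -1.9, -2.3, -1.8] sum 0.229 end [-0.001 -0.004] max th 0.225 max v 0.41000000000000003
True cm: [-0.65, -1.3, -1.95, -2.4, -2.75, -2.9, -2.85, -2.55, -2.15, -1.6, -0.95, -0.25, 0.4, 0.9, 1.45, 1.55, 1.6, 1.4, 1.05, 0.6, 0.0, -0.55, -1.15, -1.55, -1.85, -1.85, -1.6, -1.0] sum 0.229 end [0.001 0.004] max th 0.22 max v 0.29000000000000004
```

Request:
{"api": "carry_out", "payload": {"targets": [[0,-0.65,0,0,-1],[0,-1.3,0,0,-1],[0,-1.95,0,0,-1],[0,-2.4,0,0,-1],[0,-2.75,0,0,-1],[0,-2.9,0,0,-1],[0,-2.85,0,0,-1],[0,-2.55,0,0,-1],[0,-2.15,0,0,-1],[0,-1.6,0,0,-1],[0,-0.95,0,0,-1],[0,-0.25,0,0,-1]]}}

```text
t: 10.3
eef_pos: [0.5518, 0.1438, 0.2676]
tool_rot: [-0.0, 0.999, -0.035, 0.001]
contact_force: [-2.0, -1.2, 6.4]
gripper_width: 0.339
grasp_force: 80.3
```

Request:
{"api": "carry_out", "payload": {"targets": [[0,0.4,0,0,-1],[0,0.9,0,0,-1],[0,1.45,0,0,-1],[0,1.55,0,0,-1],[0,1.6,0,0,-1],[0,1.4,0,0,-1],[0,1.05,0,0,-1],[0,0.6,0,0,-1]]}}

```text
t: 11.1
eef_pos: [0.5452, 0.0518, 0.2675]
tool_rot: [-0.0, 0.999, -0.036, 0.001]
contact_force: [-1.6, 1.7, 6.0]
gripper_width: 0.338
grasp_force: 80.2
```

Request:
{"api": "carry_out", "payload": {"targets": [[0,0,0,0,-1],[0,-0.55,0,0,-1],[0,-1.15,0,0,-1],[0,-1.55,0,0,-1],[0,-1.85,0,0,-1],[0,-1.85,0,0,-1],[0,-1.6,0,0,-1],[0,-1.0,0,0,-1],[0,0,0,0,-1]]}}

```text
t: 12.0
eef_pos: [0.5523, 0.1503, 0.2676]
tool_rot: [-0.001, 0.999, -0.034, 0.001]
contact_force: [-0.9, 1.1, 6.7]
gripper_width: 0.337
grasp_force: 80.3
```

```bash
python3 -c "
from sw import *
watch(12,0)
w=imaging.read_camera('wrist');s=imaging.read_camera('side')
cv2.imwrite('pics/c5.png',cv2.resize(np.hstack([w,s])[:,:,::-1],(800,300)));cv2.imwrite('pics/w5.png',w[:,:,::-1])"
```

```text
[[12.0, 0.053, 1.686], [12.05, 0.059, 1.67], [12.1, 0.064, 1.691], [12.15, 0.066, 1.648], [12.2, 0.067, 1.591], [12.25, 0.067, 1.642], [12.3, 0.068, 1.634], [12.35, 0.067, 1.62], [12.4, 0.064, 1.617], [12.45, 0.061, 1.739], [12.5, 0.054, 1.734], [12.55, 0.051, 1.783]]
t 12.6 th,thd [ 0.037 -0.183] res 0.005 amp 0.071 [0.5521 0.1483 0.2676] [-1.05280766  1.88882383  6.09372093]
```

View pics/c5.png

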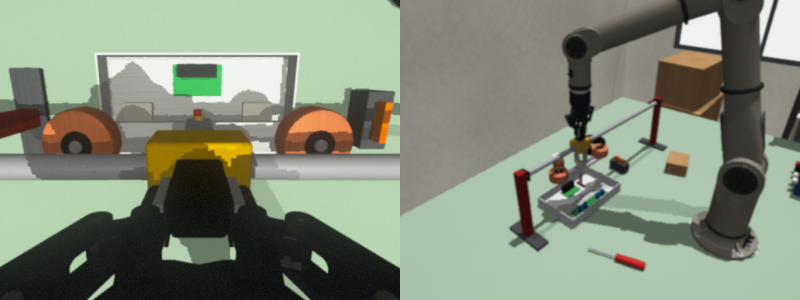

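The view shows the pair above the chassis with a small residual swing. The chassis rim corners in the full wrist picture are near (122,68) and (383,68), and the pads' midpoint column is about 252. Next I'll compute the centring and fit the swing with an offset over most of a period.

Run:
```python
from sw import *
p=bot.get_obs()["eef_pos"]
im=cv2.cvtColor(cv2.imread("pics/w5.png"),cv2.COLOR_BGR2HSV)
for r in (80,90,100):
    b=(im[r,:,1]<25)&(im[r,:,2]>60);c=np.where(b)[0];print(r,c.min(),c.max())
for nm,a,b,z in(("rim",(121.6,67.8),(382.7,67.8),.045),("pads",(175,143),(330,143),.016)):
    A,B=plane("wrist",a,z),plane("wrist",b,z);m=(A+B)/2;print(nm,A.round(3),B.round(3),"along",((m-p)@u).round(4))
T=[]
th=.04
for i in range(40):
    t=bot.get_obs()["t"];th,e,m=theta(imaging.read_camera("side"),p,OFF,th);T.append((t,th))
T=np.array(T);w=np.sqrt(9.2);t1=bot.get_obs()["t"];d=T[:,0]-t1
A=np.c_[np.cos(w*d),np.sin(w*d)/w,np.ones(len(d))];x=np.linalg.lstsq(A,T[:,1],rcond=None)[0]
print(t1,x.round(4),"res",np.abs(A@x-T[:,1]).max().round(4),"amp",np.hypot(x[0],x[1]/w).round(4),p,m)
```

```text
80 122 382
90 12 381
100 14 380
rim [0.663 0.292 0.045] [ 0.641 -0.005  0.045] along 0.0017
pads [0.57  0.25  0.016] [0.556 0.049 0.016] along 0.0019
14.7 [ 0.0266 -0.1508  0.0079] res 0.0148 amp 0.0564 [0.55210801 0.14831867 0.2675993 ] [[202.87104072 221.9321267 ]
 [254.77926421 192.37123746]]
```

Centred within 2 mm. The residual swing is 0.056 rad, and I'll take that out too.

```bash
python3 plan.py 0.0266 -0.151 0.002 12; python3 plan.py 0.0266 -0.151 0.002 10
```

```text
True cm: [-1.75, -0.95, 0.0, 0.0, 0.0, 0.6, 1.95, 2.5, 1.9, 0.15, -1.9, -2.7] sum 0.002 end [-0.     0.002] max th 0.058 max v 0.27
False cm: [-2.7, 0.0, 0.0, -0.0, -0.0, 0.0, 2.8, 5.0, -0.3, -5.0] sum 0.002 end [0.009 0.018] max th 0.056 max v 0.5
```

```bash
sed -i 's/+.025-/+.06-/' plan.py; python3 plan.py 0.0266 -0.151 0.002 12;python3 plan.py 0.0266 -0.151 0.002 18; python3 plan.py 0.0266 -0.151 0.002 22
```

```text
True cm: [-1.65, -1.75, -0.9, 0.3, 1.35, 1.95, 2.0, 1.5, 0.55, -0.6, -1.45, -1.5] sum 0.002 end [ 0.    -0.001] max th 0.065 max v 0.2
True cm: [-0.2, -0.2, -0.1, 0.1, 0.35, 0.5, 0.65, 0.7, 0.65, 0.6, 0.35, 0.05, -0.25, -0.5, -0.75, -0.85, -0.8, -0.5] sum 0.002 end [0.    0.001] max th 0.049 max v 0.085
True cm: [0.05, 0.15, 0.25, 0.35, 0.45, 0.55, 0.55, 0.55, 0.45, 0.35, 0.2, 0.05, -0.15, -0.3, -0.45, -0.55, -0.6, -0.6, -0.55, -0.45, -0.35, -0.15] sum 0.002 end [ 0. -0.] max th 0.043 max v 0.06
```

Request:
{"api": "carry_out", "payload": {"targets": [[0,0.05,0,0,-1],[0,0.15,0,0,-1],[0,0.25,0,0,-1],[0,0.35,0,0,-1],[0,0.45,0,0,-1],[0,0.55,0,0,-1],[0,0.55,0,0,-1],[0,0.55,0,0,-1],[0,0.45,0,0,-1],[0,0.35,0,0,-1],[0,0.2,0,0,-1],[0,0.05,0,0,-1]]}}

```text
t: 15.9
eef_pos: [0.5493, 0.1084, 0.2676]
tool_rot: [-0.0, 0.999, -0.036, 0.001]
contact_force: [-0.5, 0.7, 6.4]
gripper_width: 0.34
grasp_force: 80.3
```

Request:
{"api": "carry_out", "payload": {"targets": [[0,-0.15,0,0,-1],[0,-0.3,0,0,-1],[0,-0.45,0,0,-1],[0,-0.55,0,0,-1],[0,-0.6,0,0,-1],[0,-0.6,0,0,-1],[0,-0.55,0,0,-1],[0,-0.45,0,0,-1],[0,-0.35,0,0,-1],[0,-0.15,0,0,-1],[0,0,0,0,-1]]}}

```text
t: 17.0
eef_pos: [0.5522, 0.1502, 0.2676]
tool_rot: [-0.0, 0.999, -0.036, 0.001]
contact_force: [-2.3, 0.7, 7.4]
gripper_width: 0.335
grasp_force: 80.3
```

```bash
python3 -c "
from sw import *
watch(30,0)"
```

```text
[[17.0, 0.007, 0.767], [17.05, 0.009, 0.781], [17.1, 0.011, 0.823], [17.15, 0.012, 0.792], [17.2, 0.044, 1.795], [17.25, 0.015, 0.769], [17.3, 0.018, 0.801], [17.35, 0.019, 0.841], [17.4, 0.018, 0.8], [17.45, 0.017, 0.777], [17.5, 0.016, 0.792], [17.55, 0.013, 0.819], [17.6, 0.013, 0.816], [17.65, 0.011, 0.825], [17.7, 0.009, 0.782], [17.75, 0.009, 0.816], [17.8, 0.004, 0.703], [17.85, 0.003, 0.728], [17.9, 0.001, 0.693], [17.95, -0.006, 0.764], [18.0, -0.011, 0.774], [18.05, -0.014, 0.734], [18.1, -0.016, 0.683], [18.15, -0.017, 0.751], [18.2, -0.02, 0.757], [18.25, -0.02, 0.769], [18.3, -0.022, 0.739], [18.35, -0.022, 0.694], [18.4, -0.023, 0.726], [18.45, -0.023, 0.728]]
t 18.5 th,thd [-0.02   0.024] res 0.024 amp 0.021 [0.5522 0.1502 0.2676] [-1.25356025  1.18429396  6.43429025]
```

Swing is down to 0.02 rad. I'll hold past 3 s, release and withdraw upwards.

Request:
{"api": "carry_out", "payload": {"targets": [[0,0,0,0,-1],[0,0,0,0,-1],[0,0,0,0,-1],[0,0,0,0,-1],[0,0,0,0,-1],[0,0,0,0,-1],[0,0,0,0,-1],[0,0,0,0,-1],[0,0,0,0,-1],[0,0,0,0,-1],[0,0,0,0,-1],[0,0,0,0,-1]], "force": 30}}

```text
t: 19.7
eef_pos: [0.5522, 0.1502, 0.2676]
tool_rot: [-0.0, 0.999, -0.036, 0.001]
contact_force: [-1.8, 0.6, 6.4]
gripper_width: 0.335
grasp_force: 80.3
```

Request:
{"api": "carry_out", "payload": {"targets": [[0,0,0,0,-1],[0,0,0,0,-1],[0,0,0,0,-1],[0,0,0,0,-1],[0,0,0,0,-1],[0,0,0,0,-0.1],[0,0,0,0,0.1],[0,0,0,0,0.3],[0,0,0,0,0.6],[0,0,0,0,1],[0,0,0,0,1],[0,0,0,0,1]]}}

```text
t: 20.9
eef_pos: [0.552, 0.1502, 0.2668]
tool_rot: [0.0, 0.999, -0.035, 0.0]
contact_force: [-0.5, -0.1, 0.2]
gripper_width: 0.999
grasp_force: 0.0
```

Request:
{"api": "carry_out", "payload": {"targets": [[0,0,0,0,1],[0,0,0,0,1],[0,0,-1,0,1],[0,0,-2,0,1],[0,0,-3,0,1],[0,0,-3,0,1],[0,0,-3,0,1],[0,0,-2,0,1],[0,0,0,0,1],[0,0,0,0,1]]}}

```text
t: 21.9
eef_pos: [0.5519, 0.1504, 0.4072]
tool_rot: [-0.0, 0.999, -0.035, 0.0]
contact_force: [0.0, -1.4, -0.4]
gripper_width: 1.003
grasp_force: 0.0
```

Run:
```python
from sw import *
P=np.array([.5522,.1502,0]);T=[]
for i in range(32):
    t=bot.get_obs()["t"];im=imaging.read_camera("side");T.append(theta(im,P,OFF)[0])
print(np.round(T,3),t,theta(im,P,OFF)[1])
w=imaging.read_camera("wrist");s=imaging.read_camera("side")
cv2.imwrite('pics/c6.png',cv2.resize(np.hstack([w,s])[:,:,::-1],(800,300)))
o=bot.get_obs();print(o["eef_pos"],o["gripper_width"],o["contact_force"])
# knob dark blob and trolley yellow in wrist
h=cv2.cvtColor(w,cv2.COLOR_RGB2HSV);m=((h[...,0]>18)&(h[...,0]<32)&(h[...,1]>150)).astype(np.uint8);x,y,a,b=cv2.boundingRect(m);print(x,x+a,y,y+b)
print(pix("wrist",P+[0,0,.285]+.035*u),pix("wrist",P+[0,0,.285]-.035*u))
```

```text
[ 0.006  0.003  0.001 -0.001 -0.007 -0.011 -0.015 -0.017 -0.02  -0.019
 -0.022 -0.023 -0.024 -0.024 -0.024 -0.024 -0.024 -0.021 -0.02  -0.018
 -0.017 -0.014 -0.009 -0.006 -0.002  0.001  0.004  0.007  0.007  0.007
  0.008  0.009] 23.45 0.6577467838944244
[0.55194499 0.15026319 0.40680365] 1.0006175410710854 [-0.04216496 -0.56273075  0.06301471]
0 512 0 384
[np.float64(216.08255579869765), np.float64(172.43055593300116)] [np.float64(291.7982705849746), np.float64(172.134944201952)]
```

View pics/c6.png

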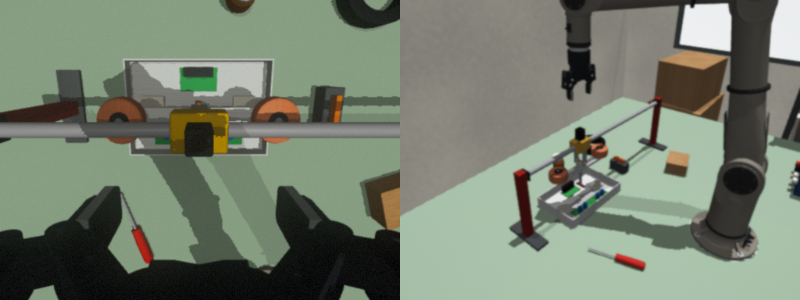

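The gripper is open and clear above. The trolley (about columns 171–228) sits centred over the chassis (about columns 124–274), and the pair is nearly still at about ±0.02 rad. I'll hand in now.

```bash
python3 -c "
from station import bot
print(bot.hand_in())"
```

```text
the job is handed in; nothing more can be done
None
```

The job is handed in (verdict not shown): the pair hangs about 2 mm or less from the chassis middle by my measurements and swings only about 0.02 rad, it was held there for over 3 s, and the gripper is open and clear of everything.

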